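# Take the mended dough press out of the tilted bench clamp

### The job

The glue on the dough press has set: slide the red-tabbed jaw of the tilted clamp fully open and leave it open, then slip the press out from under the lip of the fixed blue jaw and lift it out without wrenching it. Set it down gently on the blue mat in the tray, base flat, centred and lengthwise, lowering it until it rests on the mat before you let go. Leave the other press, the loaf and the glue bottle where they are.

Things in the scene. Friction and masses are not known exactly. Their poses are not given: they have to be found in the camera images.
- clamp_head: Fixed tilted part of the clamp. Origin: on the bed surface half-way between the closed jaws, 65 mm above the table. x runs up the slope, away from the robot, rising 25 deg above level; y is level along the jaws; z is square to the bed, leaning 25 deg from vertical towards the robot. Dark steel bed 124 mm wide (y), from x = -73 to +137 mm; its yaw varies.
- fixed_jaw (a point): Inner edge of the lip of the blue fixed jaw at the low end of the bed, on its top (clamp_head x = -24, z = 26 mm; axes as clamp_head). The jaw is 116 mm wide (y). Under the lip, which is 7.5 mm thick, its upright face is at x = -32.2 mm.
- jaw (a joint): Steel moving jaw, m along clamp_head x: 0 closed on the press, 0.040 fully open at its stop. Stiff (about 7 N of friction plus 2 N of weight), stays where left. Closed, its face is at x = +32.2 mm and its lip (18.5 to 26 mm over the bed) reaches to x = +24 mm; 104 mm wide (y).
- jaw_tab (a point): Middle of the red upright tab on the moving jaw, to pinch or push. Tab 12 mm thick (x, along the slide), 70 mm wide (y), standing from 26 (jaw top) to 71 mm over the bed. This point is 50 mm over the bed and, closed, at clamp_head x = 78 mm. Axes as clamp_head; moves with the jaw.
- press_grip (a point): Press to take out: steel base 64 (x) by 130 (y) by 16 mm, upright wooden bar on it 24 mm thick (x), 110 long (y), 16 to 66 mm above the underside; 0.3 to 0.6 kg. Point: mid-bar, 45 mm above the underside. z square to the base. Clamped, axes as clamp_head, up to 12 mm off along y; each lip overlaps its base by 8 mm, 2.5 mm above it: jaw open, slide it 10 to 25 mm up the slope, then lift.
- tray_mat (a point): Centre of the top face of the blue mat, 88 (x) by 156 mm (y), 5 mm above the table, in a fixed aluminium tray 224 (x) by 184 mm (y) with a 14 mm high rim. z is up. The mat is at the -x half of the tray, its middle 55 mm from the tray's; the press goes here with its bar along this y (either way round).
- press2_grip (a point): The same point of a second, dark-handled press of the same size that stands on the other half of the tray, about 112 mm from the mat's middle along +x. Leave it alone.
- loaf: A crusty loaf 170 x 62 x 50 mm on the table beyond the glue bottle; origin under its middle, x along it. Leave it alone.
- glue: A glue bottle 52 mm across and 120 mm tall standing between the clamp and the tray; origin under its middle. Leave it alone.
There are look-alikes about, which are no part of the job. What is shaped like the part that bears press_grip but yellow is not meant.

How it is judged:
By the outcome, as a careful person would: the job done as asked, in the order asked, and still so for the second after the job is handed in, with the robot touching nothing.
It also fails if it takes over 61 s, if anything falls off the work surface, if the arm or the gripper's body presses on something with over 40 N, if the wrist force passes 120 N, or if a joint passes its speed limit or range.

### The arm

A 7-joint arm with a two-finger parallel gripper is mounted at the origin on the work surface. World frame = base frame: x ahead of the robot, y to its left, z up, the work surface at z = 0. Lengths are in mm, angles in rad, forces in N, time in s.
With the tool pointing down it reaches from about 400 to 875 mm from the base axis. Payload 19.3 kg.
Tool frame: the origin (TCP) lies midway between the tips of the shut fingers; the grasp point (between the pads) lies arm.tcp_to_grasp behind it (arm.tcp_to_grasp is the distance from the TCP to the grasp point, in mm); z points along the fingers, y is the direction in which the jaws open and shut (so a half turn about z gives the same grasp; the last joint's range is limited). The gripper opens to 85 mm and grips with 20 to 120 N. Pads are 22 mm wide; open, the fingers measure 114 mm over their backs; the gripper's body (76 mm by 85 mm) begins 54 mm behind the grasp point. The pads swing forward as they close: fully open they stand 13 mm farther back than shut.
Start: joints at [1.09, 0.521, -0.036, 1.599, 0.021, 1.021, -0.113], TCP at [249.561, -573.004, 231.291] pointing down, gripper open.
Joint ranges: [-2.91, 2.91], [-0.3, 2.13], [-1.5, 1.42], [0.17, 2.43], [-1.26, 4.41], [0.16, 1.93], [-2.52, 2.52]. Speed limits (rad/s): [1.89, 1.89, 2.39, 2.39, 3.01, 3.01, 3.01].

### API

Orientations are given as a unit quaternion [x, y, z, w].
In Python, from plant import arm gives the robot as it stands.
- The arm moves only by the tool servo_tool, never from a script. Its argument "series" is a list that holds one entry, the list of rows, each a list of 5 numbers: the shift along the tool's x, y, z in cm, then the turn about the tool's z in rad, then the finger opening in cm, from 0 to 8.54. A call has 1 to 12 rows; each row is the pose to reach, as a shift and turn from the pose commanded when the call began, along the tool's axes at that moment; what a row does not reach only later rows make up. A row lasts 1/8 s, in which the tool goes at most 62.5 mm and 10.7 degrees, less where a joint would pass 70% of its speed; a pose out of reach is approached as far as the arm can. A call with a gripper value outside its range is refused whole. The fingers move at their own pace and stop on an object; "squeeze" is the grip in N (left out, the last holds). Time passes only in rows, so rows that repeat a pose let the fingers close. It gives the time, the measured TCP pose, the force and the opening at its end, in the units of the state.
- arm.sense(): the state, without advancing time (a new reading comes with each control period).
- arm.camera(name): name is "scene" or "side" or "wrist"; returns a dict with "img" (400x640x3 uint8, blue, green, red), "fx", "fy", "cx", "cy" (pixels), "pose" (4x4, takes a point from camera to world coordinates). Camera axes: x right, y down, z forward; pixel columns grow to the right and rows downward; lengths in mm; the calibration is good to about 2 mm. A picture is of the moment at which its call begins. There is no depth.
- arm.finish_job(): hands the job in, once; it reports no verdict.
The state is a dict: "time": time; "q": joint angles; "joint_vel": joint speeds; "joint_torque": joint torques, N m; "tcp_pos": TCP position; "tcp_rot": TCP orientation; "wrist_force": force on the tool from outside, world axes, zero at the start; "wrist_torque": the same for the moment, N m; "opening": finger opening in mm.
Only numpy, scipy, OpenCV 4.12 (cv2) and the standard library are available. Lean on these libraries where they do the work, as an engineer would, in place of code of your own. Each camera call takes 0.05 s, during which the arm holds its last target. There are 200 camera calls.

## Working session

There is one attempt and no reset: what is moved stays moved. The work goes in short steps, Python scripts to look and compute and a tool call to move; the robot and the scene stay as the last step left them, time stands still between calls to the robot, and variables do not carry over. Pictures are saved under pics/ and viewed, about 8 in all and at most 12, crops included, and the job is handed in when it is done.

Besides the shell and the picture viewer there is one more tool, called after "Request:" as name(argument=value, ...) on one line, values as JSON. servo_tool: Moves the arm, as the interface text tells. Its arguments: {"type":"object","properties":{"series":{"type":"array"},"squeeze":{"type":"number"}},"required":["series"]}

```bash
mkdir -p pics; ls
python3 - <<'E'
from plant import arm
import cv2,numpy as np
print(arm.sense(), arm.tcp_to_grasp)
for n in("scene","side"):
    c=arm.camera(n);cv2.imwrite(f"pics/{n}0.png",c["img"]);print(n,c["fx"],c["fy"],c["cx"],c["cy"],np.round(c["pose"],3).tolist())
E
```

```text
pics
{'time': 0.0, 'q': array([ 1.08978084,  0.52200562, -0.03631162,  1.60000294,  0.0211883 ,
        1.02110637, -0.11278169]), 'joint_vel': array([ 0.00102157, -0.00049326, -0.00193808, -0.00041715,  0.00031059,
       -0.00104411,  0.00081032]), 'joint_torque': array([-3.15914776e-04, -9.27098894e+01,  1.97983235e+00, -3.69928730e+01,
        1.78766856e-02,  8.19585635e-03, -2.89172146e-05]), 'tcp_pos': array([ 249.42297634, -572.70330954,  230.73295105]), 'tcp_rot': array([ 9.78978920e-01,  2.03960661e-01, -1.54677083e-04, -5.47417742e-04]), 'wrist_force': array([ 0.04502564, -0.53405661, -0.46765519]), 'wrist_torque': array([ 0.03402518, -0.00639417, -0.04724467]), 'opening': 85.54447970476258} 18.700000000000003
scene 458.4590342036365 458.4590342036365 314.6515759595025 205.3976557421142 [[-0.111, 0.729, -0.675, 1277.132], [0.994, 0.086, -0.07, -34.816], [0.007, -0.679, -0.734, 806.1], [0.0, 0.0, 0.0, 1.0]]
side 480.7339830467901 480.7339830467901 318.15774078598747 201.77514547450332 [[-0.778, -0.395, 0.488, 82.761], [-0.628, 0.508, -0.59, 558.568], [-0.014, -0.766, -0.643, 819.333], [0.0, 0.0, 0.0, 1.0]]
```

View pics/scene0.png

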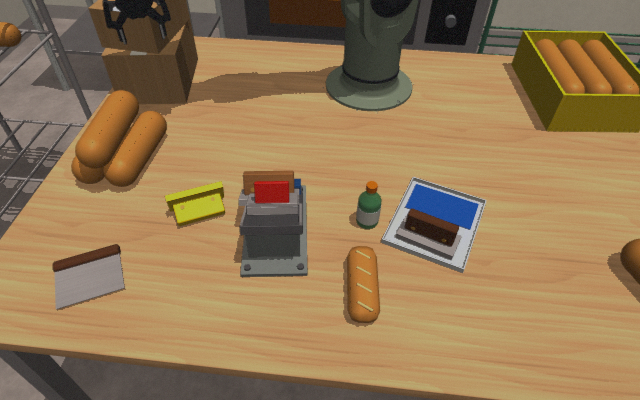

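View pics/side0.png

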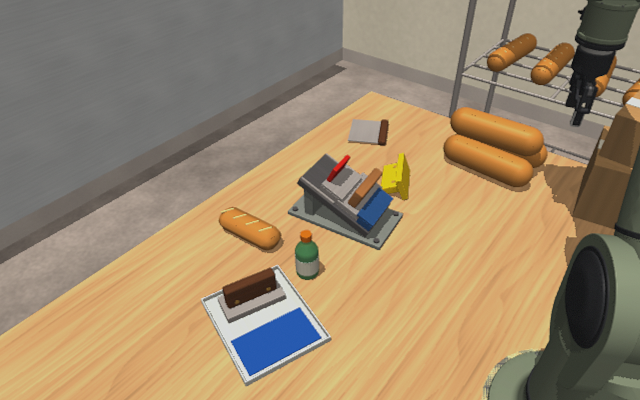

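Candidates: orange-wood press in the clamp (scene 270,182), yellow press (197,204), dark press on the tray (432,230), and a scraper (88,275). The one in the clamp under the blue jaw, with the light wooden bar, fits. I'll confirm it in an enlarged crop.

```bash
cat > h.py <<'E'
import numpy as np, cv2
from plant import arm
def ray(c,u,v):
    P=np.array(c["pose"]); d=P[:3,:3]@np.array([(u-c["cx"])/c["fx"],(v-c["cy"])/c["fy"],1.]); return P[:3,3],d/np.linalg.norm(d)
def on_z(c,u,v,z):
    o,d=ray(c,u,v); return o+d*(z-o[2])/d[2]
def tri(c1,p1,c2,p2):
    A=np.zeros((3,3));b=np.zeros(3)
    for c,p in((c1,p1),(c2,p2)):
        o,d=ray(c,*p);M=np.eye(3)-np.outer(d,d);A+=M;b+=M@o
    return np.linalg.solve(A,b)
def proj(c,X):
    P=np.array(c["pose"]);q=P[:3,:3].T@(np.array(X)-P[:3,3]);return np.array([c["cx"]+c["fx"]*q[0]/q[2],c["cy"]+c["fy"]*q[1]/q[2]])
def mask(img,kind):
    h=cv2.cvtColor(img,cv2.COLOR_BGR2HSV)
    if kind=="red": m=cv2.inRange(h,(0,200,90),(4,255,255))|cv2.inRange(h,(176,200,90),(180,255,255))
    if kind=="blue": m=cv2.inRange(h,(100,150,60),(125,255,255))
    return m
def blobs(m,a=40):
    cs,_=cv2.findContours(m,cv2.RETR_EXTERNAL,cv2.CHAIN_APPROX_NONE)
    return sorted([c for c in cs if cv2.contourArea(c)>a],key=cv2.contourArea,reverse=True)
def quad(c):
    for e in np.arange(1,12,.5):
        q=cv2.approxPolyDP(cv2.convexHull(c),e,True)
        if len(q)<=4: return q[:,0,:]
E
python3 - <<'E'
from h import *
s=arm.camera("scene");d=arm.camera("side")
for n,c in(("scene",s),("side",d)):
    for k in("red","blue"):
        for b in blobs(mask(c["img"],k),25):
            q=quad(b);M=cv2.moments(b);print(n,k,cv2.contourArea(b),np.round([M["m10"]/M["m00"],M["m01"]/M["m00"]],1),q.tolist())
            if k=="blue": print("   z5:",np.round([on_z(c,*p,5)[:2] for p in q]).tolist())
            else: print("   z165:",np.round([on_z(c,*p,164.8)[:2] for p in q]).tolist())
a=cv2.resize(s["img"][160:285,150:320],None,fx=3,fy=3,interpolation=cv2.INTER_CUBIC)
b=cv2.resize(d["img"][140:250,280:420],None,fx=2,fy=2,interpolation=cv2.INTER_CUBIC)
o=np.zeros((max(a.shape[0],b.shape[0]),a.shape[1]+b.shape[1],3),np.uint8);o[:a.shape[0],:a.shape[1]]=a;o[:b.shape[0],a.shape[1]:]=b
print(o.shape);cv2.imwrite("pics/crop1.png",o)
E
```

```text
scene red 661.0 [271.5 191.1] [[288, 182], [288, 201], [255, 201], [255, 182]]
   z165: [[631.0, -156.0], [682.0, -148.0], [690.0, -211.0], [639.0, -222.0]]
scene blue 1606.5 [442.8 205.8] [[417, 184], [477, 204], [470, 227], [407, 207]]
   z5: [[439.0, 134.0], [491.0, 274.0], [566.0, 249.0], [520.0, 107.0]]
scene blue 32.0 [297. 183.] [[299, 179], [299, 187], [295, 187], [295, 179]]
   z5: [[456.0, -161.0], [484.0, -157.0], [485.0, -167.0], [457.0, -171.0]]
side red 109.5 [337.5 167.8] [[348, 156], [329, 181], [327, 179], [333, 169]]
   z165: [[629.0, -218.0], [605.0, -113.0], [613.0, -116.0], [626.0, -154.0]]
side blue 2878.5 [274.7 340.5] [[299, 308], [320, 337], [250, 375], [231, 341]]
   z5: [[515.0, 104.0], [437.0, 132.0], [487.0, 276.0], [568.0, 247.0]]
side blue 664.5 [373.5 208.8] [[391, 198], [368, 230], [357, 221], [379, 188]]
   z5: [[558.0, -320.0], [536.0, -180.0], [576.0, -190.0], [606.0, -336.0]]
(375, 790, 3)
```

View pics/crop1.png

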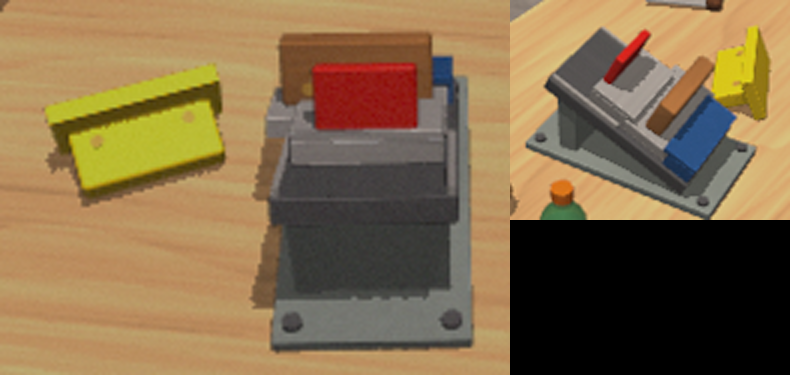

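The crop shows the orange-wood bar at crop (355,45), which is scene (268,175). It sits between the red tab (365,97 → 272,192) and the blue jaw. The bar is offset towards -y. The yellow one, loose at left (135,125), is the look-alike.

Run:
```python
from h import *
s=arm.camera("scene");d=arm.camera("side")
# lip inner edge in side
a,b=on_z(d,378.5,187.8,78.4),on_z(d,357,221,78.4);e=a-b
print("lip",a,b,np.linalg.norm(e),"yaw",np.degrees(np.arctan2(-e[1],-e[0]))-90,(a+b)/2)
# tab in scene: top outer edge
a,b=on_z(s,254.6,181.6,159.8),on_z(s,288.4,181.6,159.8);e=b-a
print("tabtop",a,b,np.linalg.norm(e),np.degrees(np.arctan2(e[1],e[0]))-90,(a+b)/2)
a,b=on_z(s,254.6,201.6,124),on_z(s,288.4,201.6,124);e=b-a;print("tabbot",a,b,np.linalg.norm(e),np.degrees(np.arctan2(e[1],e[0]))-90,(a+b)/2)
# bar colour mask
h=cv2.cvtColor(s["img"],cv2.COLOR_BGR2HSV);print("bar hsv",h[176,262],h[173,275],"wood",h[215,340])
# plate front edge
for z in(0,8):
    a,b=on_z(s,240.7,275,z),on_z(s,306.7,273.8,z);e=b-a;print("plate",a,b,np.degrees(np.arctan2(e[1],e[0]))-90,(a+b)/2)
# bar edges: top outer edge in scene: x=-12,z=66 -> height
z=65-12*.4226+66*.9063
a,b=on_z(s,150+281/3,160+34/3,z),on_z(s,150+432/3,160+34/3,z);e=b-a;print("bar",z,a,b,np.linalg.norm(e),np.degrees(np.arctan2(e[1],e[0]))-90,(a+b)/2)
M=np.array([on_z(c,u,v,5) for c,L in((s,[[417,184],[477,204],[470,227],[407,207]]),(d,[[320,337],[250,375],[231,341],[299,308]])) for u,v in L]);print("mat",M.mean(0))
```

```text
lip [ 560.340041   -255.10946964   78.4       ] [ 531.63546721 -122.84786349   78.4       ] 135.34062590327292 yaw 12.244937938670475 [ 545.98775411 -188.97866656   78.4       ]
tabtop [ 632.53149314 -224.0865953   159.8       ] [ 624.5201787  -156.53817632  159.8       ] 68.02183521140789 6.763745137956263 [ 628.52583592 -190.31238581  159.8       ]
tabbot [ 654.16819756 -222.95999004  124.        ] [ 646.09520821 -154.55600941  124.        ] 68.87871748747622 6.730872120695594 [ 650.13170288 -188.75799972  124.        ]
bar hsv [ 12 160 116] [ 12 162 143] wood [ 20 109 187]
plate [ 751.97437566 -244.02912491    0.        ] [ 733.00707077 -106.95556626    0.        ] 7.878172203559487 [ 742.49072321 -175.49234559    0.        ]
plate [ 757.18621719 -241.95282672    8.        ] [ 738.40715014 -106.23963164    8.        ] 7.878172203559515 [ 747.79668366 -174.09622918    8.        ]
bar 119.7446 [ 563.84237895 -265.9017496   119.7446    ] [ 550.8591839  -156.72523063  119.7446    ] 109.94578504462002 6.781724982861078 [ 557.35078143 -211.31349011  119.7446    ]
mat [503.06884942 190.23519707   5.        ]
```

Request:
servo_tool(series=[[[46,-21,-4,-1.29,0],[46,-21,-4,-1.29,0],[46,-21,-4,-1.29,0],[46,-21,-4,-1.29,0],[46,-21,-4,-1.29,0],[46,-21,-4,-1.29,0],[46,-21,-4,-1.29,0],[46,-21,-4,-1.29,0],[46,-21,-4,-1.29,0],[46,-21,-4,-1.29,0],[46,-21,-4,-1.29,0],[46,-21,-4,-1.29,0]]])

```text
time: 1.8
tcp_pos: [586.8, -198.0, 271.4]
tcp_rot: [0.66, 0.751, -0.0, 0.0]
wrist_force: [-0.1, -0.3, 0.8]
opening: -0.1
```

```bash
cat >> h.py <<'E'
from scipy.spatial.transform import Rotation as R
def st():
    s=arm.sense();M=R.from_quat(s["tcp_rot"]).as_matrix()
    print("t",round(s["time"],2),"tcp",np.round(s["tcp_pos"],1),"xdir",round(np.degrees(np.arctan2(M[1,0],M[0,0])),2),"tilt",round(np.degrees(np.arccos(-M[2,2])),2),"F",np.round(s["wrist_force"],1),"T",np.round(s["wrist_torque"],2),"op",round(s["opening"],1));return s,M
E
python3 - <<'E'
from h import *
st();c=arm.camera("wrist");cv2.imwrite("pics/w1.png",c["img"]);print(np.round(c["pose"],3).tolist(),c["fx"],c["cx"],c["cy"])
E
```

```text
t 1.8 tcp [ 586.8 -198.   271.4] xdir 97.35 tilt 0.02 F [-0.1 -0.3  0.8] T [ 0.02 -0.   -0.03] op -0.1
[[0.992, 0.121, 0.041, 575.513], [0.128, -0.937, -0.325, -113.435], [-0.001, 0.328, -0.945, 414.48], [0.0, 0.0, 0.0, 1.0]] 279.8447623675411 317.3267631272353 198.60885807177752
```

View pics/w1.png

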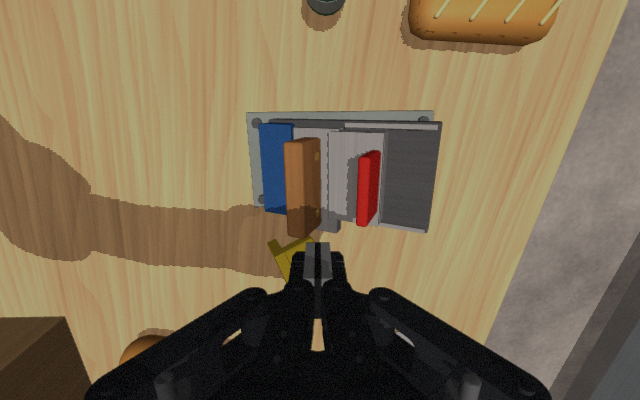

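The wrist view shows the blue jaw (278,168), the wood bar (303,188) leaning over it, the red tab (368,188) and the bed. Next I'll get the edge positions from their left edges.

```bash
cat >> h.py <<'E'
def edge(m,box,side,c,z):
    x0,y0,x1,y1=box;pts=[]
    for v in range(y0,y1):
        u=np.flatnonzero(m[v,x0:x1]);
        if len(u)>3: pts.append([(u[0]-.5 if side=="L" else u[-1]+.5)+x0,v])
    pts=np.array(pts);n=len(pts);pts=pts[int(.08*n):n-int(.08*n)]
    W=np.array([on_z(c,*p,z)[:2] for p in pts]);l=cv2.fitLine(W.astype(np.float32),cv2.DIST_HUBER,0,.01,.01).ravel()
    if l[1]<0:l[:2]*=-1
    return l, np.degrees(np.arctan2(l[1],l[0]))-90
def barmask(img):
    h=cv2.cvtColor(img,cv2.COLOR_BGR2HSV);return cv2.inRange(h,(5,130,50),(15,220,220))
def ends(m,box,c,z):
    x0,y0,x1,y1=box;r=np.flatnonzero((m[y0:y1,x0:x1]>0).sum(1)>4)+y0
    return [on_z(c,np.flatnonzero(m[v,x0:x1])[:6].mean()+x0,v+d,z) for v,d in((r[0],-.5),(r[-1],.5))]
E
python3 - <<'E'
from h import *
c=arm.camera("wrist");im=c["img"]
k=np.cos(np.radians(25));s=np.sin(np.radians(25))
H=lambda x,z:65+x*s+z*k
r=mask(im,"red");b=barmask(im);bl=mask(im,"blue")
for n,m,box,sd,x,z in(("tab",r,(345,140,390,232),"L",72,71),("tabR",r,(345,140,390,232),"R",84,26),("bar",b,(275,125,330,240),"L",-12,66),("jawL",bl,(250,118,300,222),"L",-50,26)):
    l,a=edge(m,box,sd,c,H(x,z));print(n,"yaw",a.round(2),"pt",l[2:].round(1),"horiz->O on axis",(l[2:]-(x*k-z*s)*np.array([np.cos(np.radians(a)),np.sin(np.radians(a))])).round(1))
for n,m,box,z in(("tab",r,(345,140,390,232),H(72,71)),("bar",b,(275,125,330,240),H(-12,66)),("jaw",bl,(250,118,300,222),H(-50,26))):
    e=ends(m,box,c,z);print(n,np.round(e,1).tolist(),np.linalg.norm(e[0]-e[1]).round(1),((e[0]+e[1])/2).round(1))
E
```

```text
tab yaw 8.02 pt [ 622.3 -182.6] horiz->O on axis [ 587.4 -187.5]
tabR yaw 7.43 pt [ 650.5 -190.5] horiz->O on axis [ 585.9 -198.9]
bar yaw 7.55 pt [ 551.6 -207.3] horiz->O on axis [ 590.1 -202.2]
jawL yaw 8.02 pt [ 514.2 -193.7] horiz->O on axis [ 570.  -185.9]
tab [[633.4, -149.2, 159.8], [633.0, -223.6, 159.8]] 74.4 [ 633.2 -186.4  159.8]
bar [[570.1, -149.5, 119.7], [570.2, -265.8, 119.7]] 116.2 [ 570.1 -207.6  119.7]
jaw [[512.0, -146.7, 67.4], [545.9, -259.8, 67.4]] 118.1 [ 528.9 -203.3   67.4]
```

Request:
servo_tool(series=[[[0.3,1.0,3,0,0],[0.3,1.0,8,0,0],[0.3,1.0,11.5,0,0],[0.3,1.0,12.9,0,0],[0.3,1.4,12.9,0,0],[0.3,1.9,12.9,0,0],[0.3,2.4,12.7,0,0],[0.3,2.9,12.5,0,0]]])

```text
time: 2.9
tcp_pos: [614.8, -190.4, 146.7]
tcp_rot: [0.66, 0.751, -0.001, -0.001]
wrist_force: [-11.9, -0.2, 3.5]
opening: 0.1
```

```bash
python3 -c "
from h import *
st()"
```

```text
t 2.9 tcp [ 614.8 -190.4  146.7] xdir 97.42 tilt 0.16 F [-11.9  -0.2   3.5] T [-0.08  2.39 -0.02] op 0.1
```

Request:
servo_tool(series=[[[0,0.5,-0.23,0,0],[0,1.0,-0.47,0,0],[0,1.5,-0.7,0,0],[0,2.0,-0.93,0,0],[0,2.4,-1.12,0,0],[0,2.7,-1.26,0,0],[0,2.9,-1.35,0,0]]])

```text
time: 3.78
tcp_pos: [643.6, -186.5, 160.4]
tcp_rot: [0.66, 0.751, -0.001, -0.001]
wrist_force: [-10.4, 0.2, 2.9]
opening: -0.2
```

Run:
```python
from h import *
st()
c=arm.camera("scene");s0=[288,201]
for b in blobs(mask(c["img"],"red"),25):print(quad(b).tolist())
r=mask(c["img"],"red")
k=np.cos(np.radians(25));s=np.sin(np.radians(25))
for v in np.arange(195,230,.5):
    pass
ys=np.flatnonzero((r[150:260,230:320]>0).sum(1)>10)+150
# bottom edge: solve jaw q by ray ∩ plane z_clamp=26
O=np.array([588,-194.5,65]);ya=np.radians(7.7);e=np.array([np.cos(ya),np.sin(ya),0])
n=-e*s+np.array([0,0,1])*k;ex=e*k+np.array([0,0,1])*s
o,d=ray(c,272,ys[-1]+.5);p=o+d*((26-(o-O)@n)/(d@n));print("rows",ys[0],ys[-1],"q",(p-O)@ex-84)
o,d=ray(c,271.5,201.5);p=o+d*((26-(o-O)@n)/(d@n));print("q at closed",(p-O)@ex-84)
```

```text
t 3.77 tcp [ 643.6 -186.5  160.4] xdir 97.43 tilt 0.14 F [-10.4   0.2   2.9] T [0.05 2.23 0.01] op -0.2
[[287, 188], [287, 208], [254, 209], [253, 188]]
rows 188 209 q 36.487471426919726
q at closed -5.94253330375706
```

Request:
servo_tool(series=[[[0,0.3,-0.14,0,0],[0,0.6,-0.28,0,0],[0,0.8,-0.37,0,0],[0,0.8,-0.37,0,0]]])

```text
time: 4.32
tcp_pos: [646.4, -186.1, 161.5]
tcp_rot: [0.66, 0.751, -0.005, -0.005]
wrist_force: [-37.8, -0.7, -1.5]
opening: -0.1
```

Request:
servo_tool(series=[[[0,-0.8,0,0,0],[0,-1.5,-2,0,0],[0,-2.5,-7,0,4.8],[0,-6,-10,0,4.8],[0,-6.5,-10,0,4.8],[0,-6.5,-10,0,4.8],[0,-6.5,-10,0,4.8]]])

```text
time: 5.2
tcp_pos: [588.5, -193.3, 263.2]
tcp_rot: [0.66, 0.752, 0.0, -0.0]
wrist_force: [0.4, 0.7, 0.4]
opening: 47.7
```

Run:
```python
from h import *
st();c=arm.camera("wrist");cv2.imwrite("pics/w2.png",c["img"])
```

```text
t 5.2 tcp [ 588.5 -193.3  263.2] xdir 97.48 tilt 0.04 F [0.4 0.7 0.4] T [-0.03  0.01  0.02] op 47.7
```

View pics/w2.png

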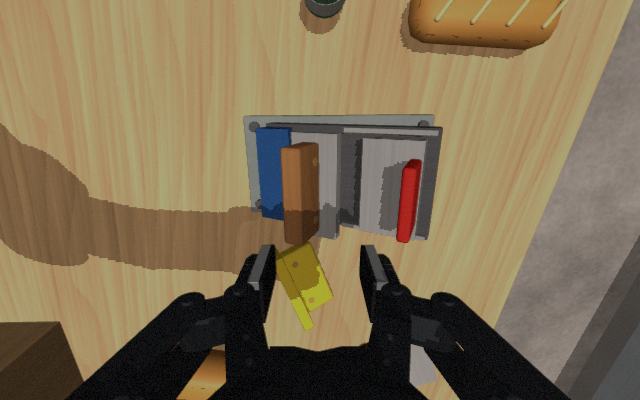

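The jaw is open: the tab is now at (409,200), with a gap upslope of the press base. The press is still under the blue lip, with its bar at (300,190). Next I'll straddle the bar and ease it up the slope without squeezing.

Request:
servo_tool(series=[[[-1.1,-2.3,3,0,4.8],[-1.1,-2.3,8,0,4.8],[-1.1,-2.3,12,0,4.8],[-1.1,-2.3,14.5,0,4.8],[-1.1,-2.3,15.9,0,4.8],[-1.1,-2.3,15.9,0,4.8]]], squeeze=20)

```text
time: 6.0
tcp_pos: [566.6, -207.2, 103.8]
tcp_rot: [0.66, 0.752, -0.0, -0.001]
wrist_force: [0.0, -0.4, 0.8]
opening: 48.0
```

Run:
```python
from h import *
st();c=arm.camera("wrist");d=arm.camera("side")
a=cv2.resize(d["img"][130:260,270:440],None,fx=2.4,fy=2.4,interpolation=cv2.INTER_CUBIC);b=c["img"][60:372,120:500]
o=np.zeros((312,a.shape[1]+b.shape[1],3),np.uint8);o[:a.shape[0],:a.shape[1]]=a;o[:,a.shape[1]:]=b
cv2.imwrite("pics/s3.png",o);print(o.shape)
```

```text
t 6.0 tcp [ 566.6 -207.2  103.8] xdir 97.47 tilt 0.08 F [ 0.  -0.4  0.8] T [ 0.    0.02 -0.  ] op 48.0
(312, 788, 3)
```

View pics/s3.png

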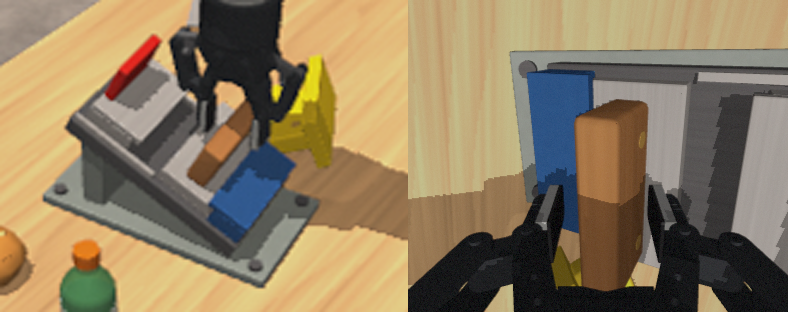

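The fingers straddle the mid-bar with clearance on both sides. Now I'll push.

Request:
servo_tool(series=[[[0,0.5,0,0,4.8],[0,0.9,0,0,4.8],[0,1.3,-0.2,0,4.8],[0,1.7,-0.4,0,4.8],[0,2.1,-0.6,0,4.8],[0,2.1,-0.6,0,4.8]]])

```text
time: 6.85
tcp_pos: [586.8, -205.3, 110.8]
tcp_rot: [0.66, 0.751, -0.001, -0.001]
wrist_force: [-6.7, -0.4, 3.0]
opening: 47.7
```

Run:
```python
from h import *
st();c=arm.camera("wrist");d=arm.camera("side")
a=cv2.resize(d["img"][130:260,270:440],None,fx=2.4,fy=2.4,interpolation=cv2.INTER_CUBIC);b=c["img"][60:372,120:500]
o=np.zeros((312,a.shape[1]+b.shape[1],3),np.uint8);o[:a.shape[0],:a.shape[1]]=a;o[:,a.shape[1]:]=b
cv2.imwrite("pics/s4.png",o);print(o.shape)
```

```text
t 6.85 tcp [ 586.8 -205.3  110.8] xdir 97.42 tilt 0.12 F [-6.7 -0.4  3. ] T [-0.24  1.6   0.04] op 47.7
(312, 788, 3)
```

View pics/s4.png

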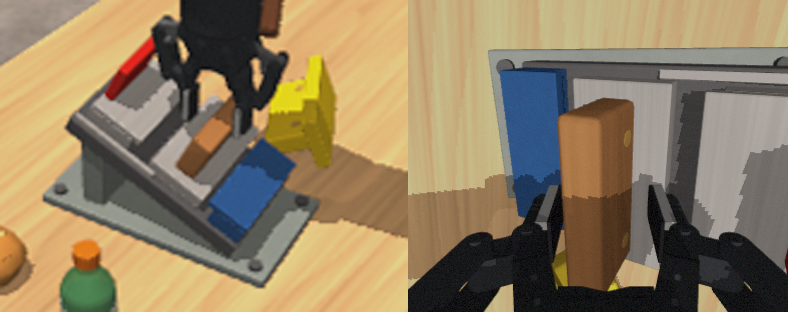

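The press slid up and its base edge has come out from the blue lip (gap visible at crop 235,145). Next I'll close gently.

Request:
servo_tool(series=[[[0,-0.1,-0.1,0,4.0],[0,-0.3,-0.2,0,3.4],[0,-0.4,-0.2,0,2.8],[0,-0.4,-0.2,0,2.0],[0,-0.4,-0.2,0,2.0]]], squeeze=25)

```text
time: 7.58
tcp_pos: [582.2, -206.1, 112.9]
tcp_rot: [0.66, 0.751, -0.001, -0.001]
wrist_force: [-12.6, -2.3, 10.4]
opening: 31.0
```

Run:
```python
from h import *
st();c=arm.camera("wrist");d=arm.camera("side")
a=cv2.resize(d["img"][130:260,270:440],None,fx=2.4,fy=2.4,interpolation=cv2.INTER_CUBIC);b=c["img"][60:372,120:500]
o=np.zeros((312,a.shape[1]+b.shape[1],3),np.uint8);o[:a.shape[0],:a.shape[1]]=a;o[:,a.shape[1]:]=b
cv2.imwrite("pics/s5.png",o);print(o.shape)
```

```text
t 7.58 tcp [ 582.2 -206.1  112.9] xdir 97.4 tilt 0.17 F [-12.6  -2.3  10.4] T [-0.34  2.68  0.05] op 31.0
(312, 788, 3)
```

View pics/s5.png

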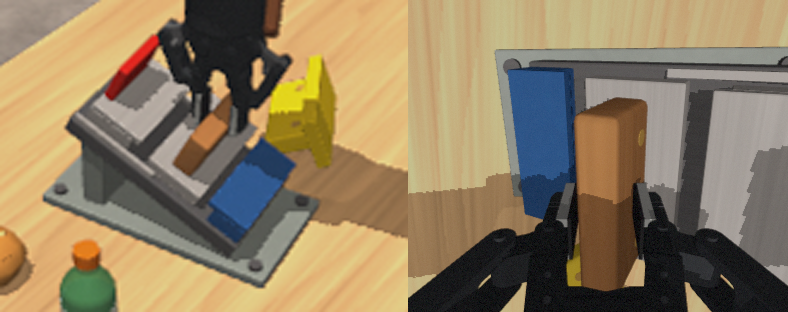

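Request:
servo_tool(series=[[[0,0,-0.4,0,2],[0,0,-0.9,0,2],[0,0,-1.5,0,2],[0,0,-2.2,0,2],[0,0,-3.0,0,2],[0,0,-4.0,0,2],[0,0,-5.0,0,2],[0,0,-6.0,0,2]]])

```text
time: 8.68
tcp_pos: [583.6, -205.4, 173.3]
tcp_rot: [0.66, 0.752, 0.0, 0.0]
wrist_force: [-0.1, 0.2, -3.6]
opening: 24.1
```

Run:
```python
from h import *
st();c=arm.camera("wrist");d=arm.camera("side")
a=cv2.resize(d["img"][110:240,270:440],None,fx=2.4,fy=2.4,interpolation=cv2.INTER_CUBIC);b=c["img"][60:372,120:500]
o=np.zeros((312,a.shape[1]+b.shape[1],3),np.uint8);o[:a.shape[0],:a.shape[1]]=a;o[:,a.shape[1]:]=b
cv2.imwrite("pics/s6.png",o);print(o.shape)
```

```text
t 8.68 tcp [ 583.6 -205.4  173.3] xdir 97.45 tilt 0.01 F [-0.1  0.2 -3.6] T [ 0.03 -0.06  0.05] op 24.1
(312, 788, 3)
```

View pics/s6.png

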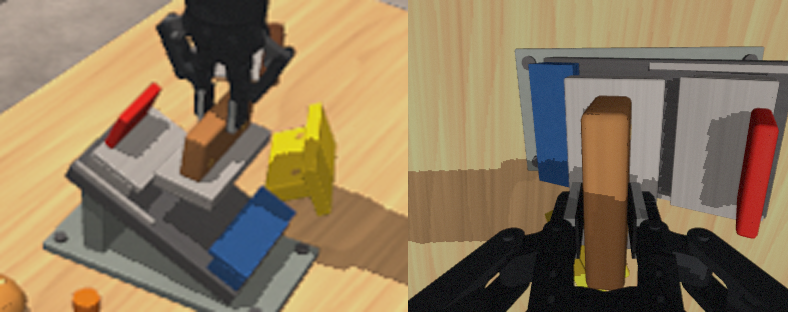

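The press came out level: the bar sits flat in the pads (opening 24.1) and the base looks horizontal. Now I'll carry it over the mat.

Request:
servo_tool(series=[[[0,0,-3,0,2],[0.5,0,-6,0,2],[3,-0.2,-7,0,2],[7,-0.5,-7,0.06,2],[12,-0.8,-7,0.14,2],[17,-1.2,-7,0.22,2],[22,-1.6,-7,0.3,2],[27,-2.0,-7,0.38,2],[32,-2.3,-7,0.44,2],[36.5,-2.6,-7,0.47,2],[39.2,-2.8,-7,0.47,2],[40.2,-2.9,-7,0.47,2]]], squeeze=50)

```text
time: 10.28
tcp_pos: [501.3, 191.6, 242.0]
tcp_rot: [0.816, 0.579, -0.0, -0.0]
wrist_force: [-0.4, -0.4, -3.6]
opening: 23.3
```

```bash
cat > m.py <<'E'
from h import *
S,M=st();c=arm.camera("wrist");cv2.imwrite("pics/w7.png",c["img"]);im=c["img"]
for n in("wrist","scene","side"):
    q=arm.camera(n)
    for b in blobs(mask(q["img"],"blue"),100):
        Q=quad(b);P=np.array([on_z(q,*p,5)[:2] for p in Q]);print(n,cv2.contourArea(b),Q.tolist(),P.round().tolist(),P.mean(0).round(1))
m=cv2.morphologyEx(barmask(im),cv2.MORPH_OPEN,np.ones((5,5)))
for b in blobs(m,300): print("bar?",cv2.contourArea(b),cv2.boundingRect(b),quad(b).tolist())
E
python3 m.py
```

```text
t 10.28 tcp [501.3 191.6 242. ] xdir 70.69 tilt 0.05 F [-0.4 -0.4 -3.6] T [-0.    0.01 -0.01] op 23.3
wrist 1664.5 [[352, 109], [351, 135], [287, 134], [286, 109]] [[568.0, 249.0], [557.0, 218.0], [477.0, 247.0], [487.0, 277.0]] [522.  247.7]
wrist 308.5 [[402, 374], [420, 376], [435, 399], [428, 399]] [[519.0, -225.0], [549.0, -241.0], [563.0, -309.0], [550.0, -305.0]] [ 545.  -270.2]
scene 1596.5 [[416, 185], [477, 204], [470, 227], [407, 207]] [[443.0, 131.0], [491.0, 274.0], [566.0, 249.0], [520.0, 107.0]] [505.1 190.1]
scene 371.0 [[299, 179], [299, 193], [250, 187], [252, 180]] [[456.0, -161.0], [505.0, -154.0], [498.0, -277.0], [473.0, -277.0]] [ 483.  -217.2]
side 2850.0 [[299, 308], [320, 337], [250, 375], [231, 341]] [[515.0, 104.0], [437.0, 132.0], [487.0, 276.0], [568.0, 247.0]] [502.  189.7]
side 672.5 [[391, 198], [368, 230], [357, 221], [379, 188]] [[558.0, -320.0], [536.0, -180.0], [576.0, -190.0], [606.0, -336.0]] [ 568.9 -256.5]
bar? 7785.5 (294, 157, 48, 193) [[331, 157], [336, 340], [305, 348], [294, 177]]
bar? 1520.0 (400, 133, 32, 90) [[427, 133], [416, 221], [400, 221], [413, 135]]
```

View pics/w7.png

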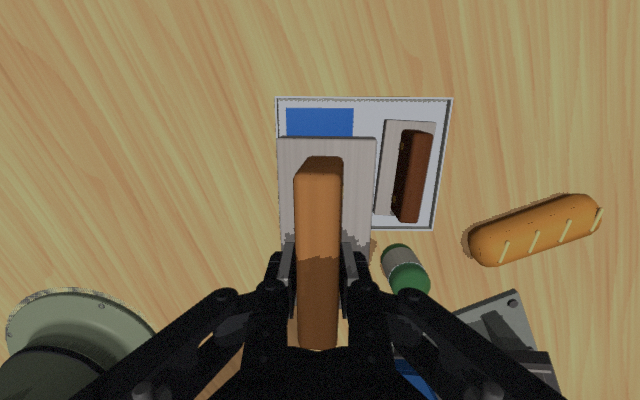

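The wrist view shows the press over the mat. The base far edge is at (278,138)–(376,138), the mat's far edge at (286,108)–(353,108), and the dark press (408,170) is clear to the right.

Run:
```python
from h import *
from scipy.optimize import brentq
S,M=st();c=arm.camera("wrist");T=S["tcp_pos"]
h=cv2.cvtColor(c["img"],cv2.COLOR_BGR2GRAY).astype(int)
sat=cv2.cvtColor(c["img"],cv2.COLOR_BGR2HSV)[...,1].astype(int)
for u in(284,290,347,365,372):print("col",u,h[128:146,u].tolist())
for v in(146,155,165):print("row",v,h[v,270:292].tolist(),h[v,364:384].tolist())
L,Rr=(277.5,137.5),(376.5,137.5)
f=lambda z:np.linalg.norm(on_z(c,*L,z)-on_z(c,*Rr,z))-64
z=brentq(f,100,300);a,b=on_z(c,*L,z),on_z(c,*Rr,z)
for zz in(z,T[2]-30,T[2]-26):
    a,b=on_z(c,*L,zz),on_z(c,*Rr,zz);e=M.T@((a+b)/2-T);print("basetop-TCP",(zz-T[2]).round(1),"w",np.linalg.norm(a-b).round(1),"yaw",np.degrees(np.arctan2((b-a)[1],(b-a)[0])).round(2),"far mid in tool",e.round(1),"press centre along tool x",(e[0]-65).round(1))
```

```text
t 10.47 tcp [502.6 188.6 242.2] xdir 70.48 tilt 0.04 F [ 0.3 -0.5 -4. ] T [-0.05 -0.03  0.02] op 23.2
col 284 [109, 125, 127, 127, 109, 125, 125, 95, 68, 58, 110, 131, 141, 143, 143, 143, 141, 141]
col 290 [85, 81, 86, 86, 82, 82, 88, 73, 61, 66, 107, 133, 146, 148, 147, 147, 146, 145]
col 347 [83, 85, 79, 82, 83, 78, 79, 82, 72, 64, 61, 119, 137, 149, 150, 149, 149, 150]
col 365 [172, 170, 172, 171, 169, 171, 172, 171, 128, 73, 63, 101, 132, 147, 152, 151, 151, 152]
col 372 [171, 171, 170, 170, 169, 172, 171, 170, 131, 74, 64, 93, 127, 148, 153, 150, 152, 152]
row 146 [150, 144, 146, 142, 141, 163, 122, 135, 143, 147, 147, 148, 145, 144, 143, 147, 147, 147, 145, 145, 146, 148] [152, 151, 151, 152, 152, 153, 154, 151, 152, 152, 155, 137, 132, 168, 134, 45, 72, 126, 150, 151]
row 155 [151, 150, 150, 150, 153, 166, 131, 127, 144, 145, 146, 148, 147, 144, 144, 142, 145, 145, 145, 145, 146, 146] [151, 152, 150, 150, 154, 152, 151, 152, 151, 154, 149, 136, 140, 135, 43, 68, 128, 152, 149, 151]
row 165 [145, 144, 145, 150, 151, 157, 166, 125, 137, 146, 147, 146, 148, 146, 142, 141, 144, 146, 147, 144, 145, 144] [150, 150, 150, 154, 152, 148, 151, 152, 154, 152, 131, 112, 113, 43, 76, 141, 150, 148, 148, 147]
basetop-TCP -40.7 w 64.0 yaw -19.53 far mid in tool [63.   5.5 40.7] press centre along tool x -2.0
basetop-TCP -30.0 w 60.3 yaw -19.53 far mid in tool [64.3  5.1 30. ] press centre along tool x -0.7
basetop-TCP -26.0 w 58.9 yaw -19.53 far mid in tool [64.8  5.  26. ] press centre along tool x -0.2
```

Request:
servo_tool(series=[[[0.3,-0.3,4,0,2],[0.3,-0.3,9,0,2],[0.3,-0.3,13,0,2],[0.3,-0.3,15.3,0,2],[0.3,-0.3,16.6,0,2],[0.3,-0.3,17.2,0,2],[0.3,-0.3,17.2,0,2]]])

```text
time: 11.4
tcp_pos: [501.2, 193.2, 70.9]
tcp_rot: [0.817, 0.577, 0.0, 0.0]
wrist_force: [0.5, 0.6, -2.6]
opening: 23.5
```

Run:
```python
from h import *
st();c=arm.camera("wrist");d=arm.camera("side")
a=cv2.resize(d["img"][240:390,195:345],None,fx=2.6,fy=2.6,interpolation=cv2.INTER_CUBIC);b=c["img"][10:390,140:520]
o=np.zeros((390,a.shape[1]+b.shape[1],3),np.uint8);o[:a.shape[0],:a.shape[1]]=a;o[:380,a.shape[1]:]=b
cv2.imwrite("pics/s8.png",o);print(o.shape)
```

```text
t 11.4 tcp [501.2 193.2  70.9] xdir 70.5 tilt 0.03 F [ 0.5  0.6 -2.6] T [-0.01  0.01  0.03] op 23.5
(390, 770, 3)
```

View pics/s8.png

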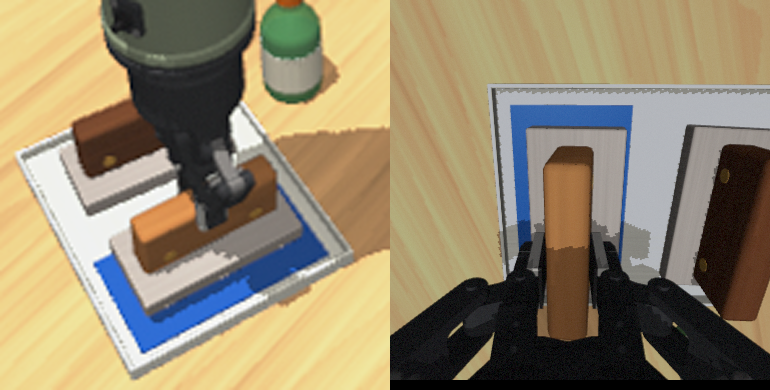

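Run:
```python
from h import *
S,M=st();c=arm.camera("wrist");T=S["tcp_pos"]
g=cv2.cvtColor(c["img"],cv2.COLOR_BGR2GRAY).astype(int);bl=mask(c["img"],"blue")
print("mat rows",[np.flatnonzero(bl[90:200,u])[[0]]+90 for u in(290,320,350)],"mat cols",[(np.flatnonzero(bl[v,240:400])[[0,-1]]+240).tolist() for v in(122,128,150,165)])
for u in(295,325,355):print(g[128:146,u].tolist())
for z in(28,32,36):
    a,b=on_z(c,277,138.5,z),on_z(c,377,138.5,z);print("base",z,np.linalg.norm(a-b).round(1),(M.T@((a+b)/2-T)).round(1))
a,b=on_z(c,261,114.5,5),on_z(c,382.5,114.5,5);print("mat",np.linalg.norm(a-b).round(1),(M.T@((a+b)/2-T)).round(1))
```

```text
t 11.5 tcp [501.3 193.4  71.3] xdir 70.51 tilt 0.07 F [ 0.   0.3 -4. ] T [ 0.    0.01 -0.02] op 23.2
mat rows [array([116]), array([116]), array([116])] mat cols [[261, 381], [261, 380], [263, 378], [264, 377]]
[96, 94, 95, 92, 94, 94, 92, 84, 72, 69, 105, 138, 153, 155, 156, 154, 154, 155]
[93, 93, 93, 89, 94, 92, 92, 95, 76, 71, 74, 131, 147, 156, 154, 156, 154, 154]
[89, 90, 93, 91, 88, 89, 86, 90, 76, 67, 66, 116, 143, 159, 158, 162, 159, 161]
base 28 65.6 [62.   5.5 43.3]
base 32 64.2 [62.5  5.4 39.3]
base 36 62.8 [63.   5.3 35.3]
mat 87.2 [76.1  2.3 66.3]
```

Request:
servo_tool(series=[[[0,-0.3,0.2,0,2],[0,-0.3,0.5,0,2],[0,-0.3,0.75,0,2],[0,-0.3,0.9,0,2],[0,-0.3,0.9,0,2]]])

```text
time: 12.18
tcp_pos: [498.0, 194.3, 61.4]
tcp_rot: [0.817, 0.577, -0.0, -0.0]
wrist_force: [0.5, 0.1, -2.7]
opening: 23.2
```

Request:
servo_tool(series=[[[0,0,0.1,0,2],[0,0,0.2,0,2],[0,0,0.3,0,2],[0,0,0.3,0,2]]])

```text
time: 12.68
tcp_pos: [498.4, 194.3, 58.8]
tcp_rot: [0.817, 0.577, 0.0, 0.0]
wrist_force: [0.1, -0.6, 4.3]
opening: 23.1
```

Request:
servo_tool(series=[[[0,0,0.05,0,2],[0,0,0.1,0,2],[0,0,0.1,0,2]]], squeeze=20)

```text
time: 13.05
tcp_pos: [498.8, 194.3, 57.9]
tcp_rot: [0.817, 0.577, 0.001, 0.0]
wrist_force: [4.2, -2.4, 5.4]
opening: 23.3
```

Request:
servo_tool(series=[[[0,0,0,0,2.6],[0,0,0,0,3.0],[0,0,0,0,3.6],[0,0,0,0,4.4],[0,0,0,0,4.4],[0,0,-3,0,4.4],[0,0,-8,0,4.4],[0,0,-14,0,4.4],[0,0,-18,0,4.4],[0,0,-18,0,4.4]]])

```text
time: 14.3
tcp_pos: [499.1, 194.8, 240.3]
tcp_rot: [0.817, 0.577, 0.002, 0.001]
wrist_force: [-0.4, -0.3, -0.8]
opening: 44.1
```

Run:
```python
from h import *
st();c=arm.camera("wrist");d=arm.camera("side");s=arm.camera("scene")
a=cv2.resize(d["img"][130:390,195:425],None,fx=1.5,fy=1.5,interpolation=cv2.INTER_CUBIC);b=c["img"][10:400,120:545]
o=np.zeros((390,a.shape[1]+b.shape[1],3),np.uint8);o[:a.shape[0],:a.shape[1]]=a;o[:390,a.shape[1]:]=b
cv2.imwrite("pics/s9.png",o);print(o.shape)
bl=mask(c["img"],"blue")
for v in range(90,260,12):
    u=np.flatnonzero(bl[v,200:420])+200
    if len(u): 
        g=np.flatnonzero(np.diff(u)>8); print(v,u[0],[(u[i],u[i+1]) for i in g],u[-1])
for q in blobs(mask(s["img"],"red"),25):print("tab scene",quad(q).tolist())
```

```text
t 14.3 tcp [499.1 194.8 240.3] xdir 70.5 tilt 0.28 F [-0.4 -0.3 -0.8] T [-0.   -0.04 -0.01] op 44.1
(390, 770, 3)
114 288 [] 353
126 288 [(np.int64(292), np.int64(344))] 353
138 288 [(np.int64(292), np.int64(344))] 352
150 289 [(np.int64(293), np.int64(344))] 352
162 289 [(np.int64(293), np.int64(343))] 351
174 289 [(np.int64(293), np.int64(343))] 351
186 290 [(np.int64(293), np.int64(342))] 350
198 290 [(np.int64(294), np.int64(342))] 350
210 291 [(np.int64(294), np.int64(342))] 349
tab scene [[287, 188], [287, 209], [254, 209], [253, 189]]
```

View pics/s9.png

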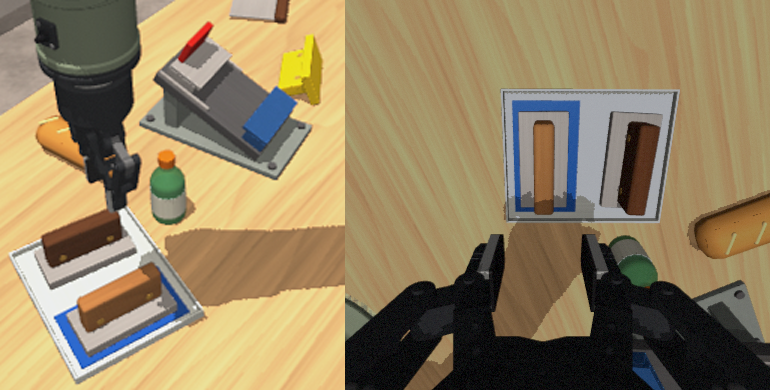

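Run:
```python
from h import *
S,M=st();T=S["tcp_pos"];c=arm.camera("wrist");bl=mask(c["img"],"blue")
for u in(297,300,303,335,338,341):
    r=np.flatnonzero(bl[90:260,u])+90;g=np.flatnonzero(np.diff(r)>8);print(u,r[0],[(int(r[i]),int(r[i+1])) for i in g],r[-1])
t=lambda u,v,z:(M.T@(on_z(c,u,v,z)-T))[:2]
r=np.flatnonzero(bl[90:260,300])+90;g=np.flatnonzero(np.diff(r)>8)[0]
print("far margin",(t(300,r[0]-.5,5)-t(300,r[g]+.5,21)).round(1))
print("x: matL,baseL,baseR,matR",[t(u,162,z)[1].round(1) for u,z in((288.5,5),(293.5,21),(342.5,21),(351.5,5))])
```

```text
t 14.45 tcp [497.6 194.  236.6] xdir 70.52 tilt 0.07 F [-0.1 -0.2 -0.5] T [0.05 0.   0.01] op 43.9
297 109 [(118, 217)] 220
300 109 [(118, 217)] 220
303 110 [(118, 217)] 220
335 110 [(118, 217)] 220
338 110 [(118, 217)] 220
341 110 [(118, 217)] 220
far margin [11.4 -0.7]
x: matL,baseL,baseR,matR [np.float64(-40.1), np.float64(-31.9), np.float64(31.7), np.float64(45.3)]
```

The press is flat on the mat, about 3 mm off centre across it and 2 mm off lengthwise. The jaw is still open and nothing touches the gripper, so I'll hand in.

```bash
python3 -c "
from plant import arm
print(arm.finish_job())"
```

```text
the job is handed in; nothing more can be done
None
```

The press is on the blue mat and the clamp jaw is fully open. I handed the job in at about 14.5 s on the robot's clock; no verdict was reported.

- **Jaw:** I pushed the red tab up the slope until it hit its stop, where the force rose from about 10 N to 38 N. It was still open in the last pictures.
- **Press removal:** I slid the press about 17 mm up the slope, out from under the blue lip, then gripped it lightly and lifted it straight up. It levelled itself in the pads.
- **Placing:** I lowered the press until the mat carried it (about 5 to 9 N upward), then opened the fingers slowly and backed off 18 cm.

**Last checks:**
- The base looks flat and lengthwise. It is about 3 mm off centre across the mat and 2 mm off lengthwise.
- The 3 mm is probably an overcorrection. Just before release I shifted the press 3 mm across the mat on a close-up measurement, and the final view disagreed with that by about the same amount.
- The arm was clear of everything when I handed in. I did not touch the other press, the loaf or the glue bottle, and they looked undisturbed in the last picture.

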